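# Dock the slide box under its spring flap

### The arm

A 6-joint arm with a two-finger parallel gripper is mounted at the origin on a cart in front of the work surface, level with it; the furniture and walls round the work are solid. World frame = base frame: x ahead of the robot, y to its left, z up, the work surface at z = 0. Lengths are in m, angles in rad, forces in N, time in s.
With the tool pointing down it reaches from about 0.35 to 0.975 m from the base axis. Payload 4.9 kg.
Tool frame: the origin (TCP) lies at the very end of the fingers, on their centre line; the grasp point (between the pads) lies 19 mm behind it; z points along the fingers, y is the line along which they close (so a half turn about z gives the same grasp; the last joint's range is limited). The gripper opens to 85 mm and grips with 20 to 120 N. Pads are 22 mm wide; open, the fingers measure 114 mm over their backs; the gripper's body (76 mm by 85 mm) begins 54 mm behind the grasp point. The pads swing forward as they close: fully open they stand 13 mm farther back than shut.
Start: joints at [-1.424, 0.053, 1.613, -0, 1.476, -0.119], TCP at [0.164, -0.603, 0.197] pointing down, gripper open.
Joint ranges: [-3.01, 3.01], [-1.01, 2.22], [0.06, 2.58], [-1.02, 4.17], [0.09, 2.62], [-3.14, 3.14]. Speed limits (rad/s): [2.57, 2.57, 3.14, 3.14, 3.14, 3.14].

### API

Orientations are given as a unit quaternion [w, x, y, z].
In Python, from plant import manip gives the robot as it stands.
- The arm moves only by the tool play_rows, never from a script. Its argument "series" is a list that holds one entry, the list of rows, each a list of 7 numbers: the shift along the world's x, y, z in m, then the turn, a rotation vector about the world's x, y, z in degrees, then the opening, from 0 (shut) to 1 (fully open). In form: [[[dx, dy, dz, rx, ry, rz, grip], ...]]. A call has 1 to 10 rows; each row shifts and turns the commanded pose from where the row before left it; what a row does not reach is not made up. A row lasts 1/10 s, in which the tool goes at most 50 mm and 8.59 degrees, less where a joint would pass 70% of its speed; a pose out of reach is approached as far as the arm can. A call with a gripper value outside its range is refused whole. The fingers move at their own pace and stop on an object; the grip force is fixed at half the most. Time passes only in rows, so rows that do not move let the fingers close. It gives the time, the measured TCP pose, the force, the opening and the grip force at its end, in the units of the state.
- manip.state(): the state, without advancing time (a new reading comes with each control period).
- manip.grab_frame(name): name is "scene" or "top" or "wrist"; returns a dict with "frame" (420x560x3 uint8, blue, green, red), "mtx" (3x3 intrinsics, pixels), "R" (3x3) and "t" (3): a world point X has camera coordinates R X + t. Camera axes: x right, y down, z forward; pixel columns grow to the right and rows downward; lengths in m; the calibration is good to about 2 mm. The wrist camera is an equidistant fisheye: a pixel r from the principal point sees the ray r / f radians off the axis. A picture is of the moment at which its call begins. There is no depth.
- manip.job_done(): hands the job in; it is judged then, once.
The state is a dict: "time": time; "joint_pos": joint angles; "joint_vel": joint speeds; "joint_efforts": joint torques, N m; "tool_pos": TCP position; "tool_rot": TCP orientation; "contact_force": force on the tool from outside, world axes, zero at the start; "ft_torque": the same for the moment, N m; "gripper_width": opening from 0.0 (shut) to 1.0 (fully open); "grasp_force": force on a finger pad.
Only numpy, scipy, OpenCV 4.12 (cv2) and the standard library are available. Lean on these libraries where they do the work, as an engineer would, in place of code of your own. Each camera call takes 0.05 s, during which the arm holds its last target. There are 200 camera calls.

### The job

With one fingertip press down and hold the bar beside the loading dock, so that its spring-closed flap stays open, and meanwhile with the other fingertip push the blue slide box along the dock under the flap, fully home against the end stop. Then let go so that the flap shuts behind the box. Do not grasp, lift or tip the box, and leave the jar, the beaker and the tape roll where they stand.

Things in the scene. Friction and masses are not known exactly. Their poses are not given: they have to be found in the camera images.
- dock: Fixed grey tray. Origin on the bench, on its middle line; x = loading direction (away from the robot), y left, z up. Base plate 6 mm thick, x -205 to 71, y -63 to 63 mm. Guides 26 mm high, inner faces at y = +-52.5, x -68 to 68 mm; flared lead-ins x -110 to -68. The box slides in +x from the open front to the end stop; home, its origin is at x = 17 mm.
- stop_face (a point): Middle of the end stop's face at base-plate level: dock x = 62, y = 0, z = 6 mm. The stop is 52 mm high over the bench. Axes as the dock's.
- slide_box: Blue closed slide box, about 0.2 kg, 89 long, 100 wide, 48 mm high. Origin: centre of underside, resting on the dock. Own x about along dock +x. The side facing the robot is flat at own x = -40 mm, with a small lid lip in its middle (20 mm wide, 36 to 42 mm up) ending at own x = -45 mm; the far side is flat at own x = 45 mm. The lid does not open.
- flap (a joint): Opening angle of the flap, rad: 0 shut, 0.5 wide open (hard stop); beyond 0.42 it clears the box. Hinge line along dock x at dock y = 61, z = 32 mm. A spring shuts it; pressing the bar opens it: about 2 N starts it, about 5 N holds it wide open. Its arm covers dock y 12 to 63, x -34 to 58 mm, up to z = 64 (open 80) mm; right of y = 12 mm a finger can follow the box freely.
- flap_lip (a point): Middle of the lower edge of the turned-down lip at the flap's front, moving with it. Shut: dock x = -32, y = 20, z = 44 mm, 10 mm below the box's top, so it bars the way. Lip 16 mm wide in y, 4 mm thick. When the box is home the side facing the robot is at dock x = -23 mm (its own lip, beside the flap's, at -28 mm).
- press_bar (a point): On top of the ribbed press bar, on its middle line, 105 mm from its front end; moves with the flap, axes as the dock's when shut. The bar is part of the flap: dock x -210 to 48, y 66 to 98 (middle 82), top at z = 34 mm when shut; free above for x below -10 mm. Pressed fully its middle drops 10 mm and it slopes down to the left by 0.5 rad. A fingertip can slide along it.
- sample_jar: White round sample jar with yellow screw lid, 58 mm across, 66 mm high, loose; a bystander. Origin: centre of underside.
- beaker: Clear glass beaker, 56 mm across, 72 mm high, loose; a bystander. Origin: centre of underside.
- tape_roll: Roll of cream label tape lying flat, 61 mm across, 19 mm high, loose; a bystander. Origin: centre of underside.
Mind the look-alikes: they are no part of the job. Leave any brown look-alike of the slide_box alone.

How it is judged:
By the outcome, as a careful person would: the job done as asked, in the order asked, and still so for the second after the job is handed in, with the robot touching nothing.
It also fails if it takes over 42 s, if anything falls off the work surface, if the arm or the gripper's body presses on something with over 40 N, if the wrist force passes 120 N, or if a joint passes its speed limit or range.

## Working session

There is one attempt and no reset: what is moved stays moved. The work goes in short steps, Python scripts to look and compute and a tool call to move; the robot and the scene stay as the last step left them, time stands still between calls to the robot, and variables do not carry over. Pictures are saved under pics/ and viewed, at most 10 in all, crops included, and the job is handed in when it is done.

Besides the shell and the picture viewer there is one more tool, called after "Call:" by a JSON object that holds its "op" and its "data", one argument or row to a line. play_rows: Moves the arm, as the interface text tells. Its arguments: {"type":"object","properties":{"series":{"type":"array"}},"required":["series"]}

```bash
mkdir -p pics; python3 - <<'E'
from plant import manip
import cv2,pickle
d={}
for n in("scene","top"):
    d[n]=manip.grab_frame(n); cv2.imwrite(f"pics/{n}0.png",d[n]["frame"])
    print(n,d[n]["mtx"].tolist(),d[n]["R"].round(3).tolist(),d[n]["t"].round(3).tolist())
pickle.dump(d,open("f0.pkl","wb"))
print(manip.state())
E
```

```text
scene [[466.8883497449268, 0.0, 276.20090188817284], [0.0, 466.8883497449268, 210.4747092613237], [0.0, 0.0, 1.0]] [[-0.805, -0.593, -0.009], [-0.335, 0.467, -0.818], [0.49, -0.656, -0.575]] [0.466, 0.203, 0.939]
top [[517.930574783609, 0.0, 282.0272498263348], [0.0, 517.930574783609, 207.5818778619759], [0.0, 0.0, 1.0]] [[0.022, -1.0, 0.003], [-0.993, -0.023, -0.116], [0.116, -0.001, -0.993]] [0.015, 0.583, 1.366]
{'time': 0.1, 'joint_pos': array([-1.42401127e+00,  5.32810956e-02,  1.61417528e+00, -2.50158895e-06,
        1.47599165e+00, -1.19001634e-01]), 'joint_vel': array([ 0.00084405, -0.00033402, -0.00300893,  0.00012229, -0.00118409,
        0.00173716]), 'joint_efforts': array([ 1.38246058e-03, -3.94898236e+01, -3.71362638e+01, -8.79786057e-05,
        3.88663524e-03,  3.41012935e-06]), 'tool_pos': array([ 0.16407317, -0.60242353,  0.19548095]), 'tool_rot': array([-9.27578345e-04,  9.91182225e-01,  1.32502590e-01, -1.41316679e-05]), 'contact_force': array([ 0.66526456,  0.1312182 , -0.9221544 ]), 'ft_torque': array([-0.01607924,  0.00208872,  0.01109245]), 'grasp_force': 0.0, 'gripper_width': 1.0041341266347925}
```

View pics/top0.png

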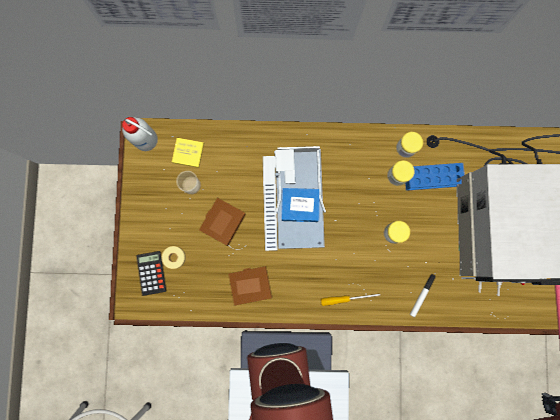

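View pics/scene0.png

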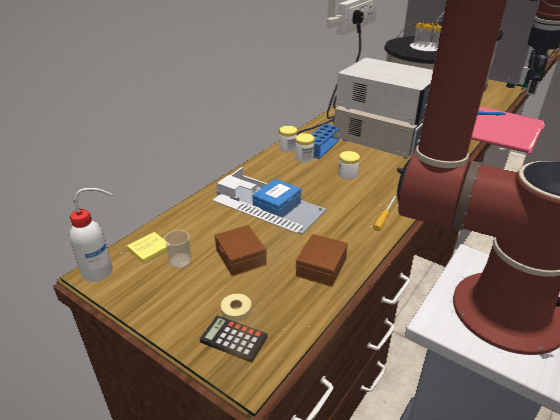

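```bash
cat > h.py <<'E'
import numpy as np,cv2
def px2w(c,u,v,z):
    ray=c["R"].T@np.array([(u-c["mtx"][0,2])/c["mtx"][0,0],(v-c["mtx"][1,2])/c["mtx"][1,1],1])
    o=-c["R"].T@c["t"]; return o+ray*(z-o[2])/ray[2]
def w2px(c,X):
    p=c["mtx"]@(c["R"]@np.asarray(X)+c["t"]); return p[:2]/p[2]
E
python3 - <<'E'
import pickle,cv2
from h import *
d=pickle.load(open("f0.pkl","rb"));c=d["top"];f=c["frame"]
x0,y0=255,140
cv2.imwrite("pics/topc.png",cv2.resize(f[y0:y0+120,x0:x0+90],None,fx=5,fy=5,interpolation=cv2.INTER_CUBIC))
cr=d["scene"]["frame"][150:250,190:350]
cv2.imwrite("pics/scc.png",cv2.resize(cr,None,fx=5,fy=5,interpolation=cv2.INTER_CUBIC))
for p in[(399,232),(188,182),(173,257)]: print(px2w(c,*p,0.05))
hsv=cv2.cvtColor(f,cv2.COLOR_BGR2HSV)
m=cv2.inRange(hsv,(95,120,60),(120,255,255)); m[:,:260]=0;m[:,340:]=0
cs=max(cv2.findContours(m,0,2)[0],key=cv2.contourArea)
print(cv2.boundingRect(cs),cv2.minAreaRect(cs))
for p in cv2.boxPoints(cv2.minAreaRect(cs)):print(p,px2w(c,*p,.054).round(4))
E
```

```text
[ 0.5227467  -0.28402716  0.05      ]
[0.64431888 0.28215538 0.05      ]
[0.44310601 0.31299541 0.05      ]
(282, 188, 38, 34) ((300.5, 204.5), (33.0, 37.0), 90.0)
[282. 188.] [0.6332 0.0295 0.054 ]
[319. 188.] [ 0.6355 -0.0694  0.054 ]
[319. 221.] [ 0.5469 -0.0707  0.054 ]
[282. 221.] [0.5446 0.0275 0.054 ]
```

View pics/topc.png

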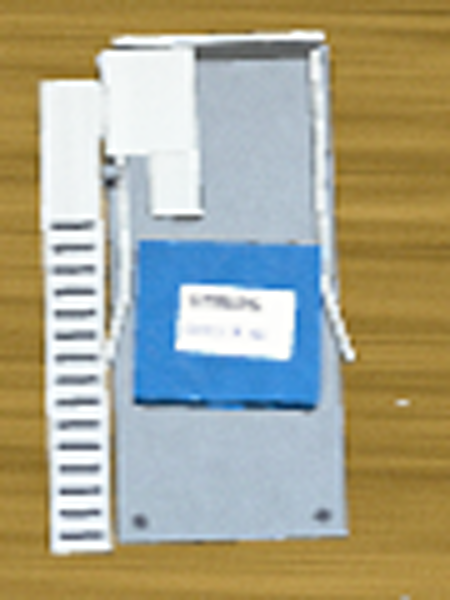

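View pics/scc.png

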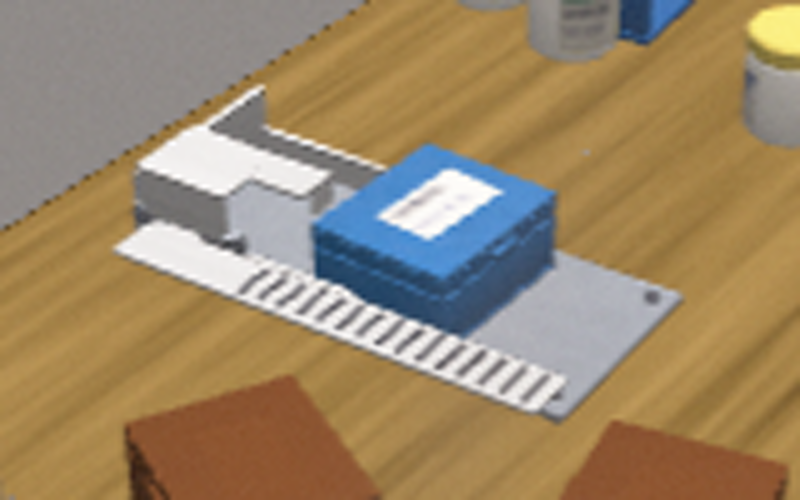

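```bash
python3 - <<'E'
import pickle
from h import *
c=pickle.load(open("f0.pkl","rb"))["top"]
# (dock pt mm),(crop px): plate front corners, bar corners, stop top ends
L=[((-205,63,6),(120,541)),((-205,-63,6),(346,536)),((-210,98,34),(53,551)),((-210,66,34),(111,550)),((48,98,34),(41,82)),((48,66,34),(100,82))]
A=[];B=[]
for D,(u,v) in L:
    w=px2w(c,255+u/5-.4,140+v/5-.4,D[2]/1e3);A.append(D[:2]);B.append(w[:2]*1e3)
A=np.array(A,float);B=np.array(B)
a=A-A.mean(0);b=B-B.mean(0)
th=np.arctan2((a[:,0]*b[:,1]-a[:,1]*b[:,0]).sum(),(a*b).sum())
R=np.array([[np.cos(th),-np.sin(th)],[np.sin(th),np.cos(th)]]);t=B.mean(0)-R@A.mean(0)
print(np.degrees(th),t);print((B-(A@R.T+t)).round(1))
for u,v in[(137,240),(319,242),(319,408),(137,405)]:
    w=px2w(c,255+u/5-.4,140+v/5-.4,.054)[:2]*1e3;print((R.T@(w-t)).round(1))
for D in[(-165,30),(-34,30)]:print(D,R@D+t)
E
```

```text
2.916878487799179 [681.8538978  -16.22212892]
[[ 1.4 -1.2]
 [ 0.5  1.3]
 [ 1.  -0.3]
 [ 0.6  0.7]
 [-1.3 -0.1]
 [-2.2 -0.4]]
[-45.2  48.1]
[-49.  -49.2]
[-138.1  -45.9]
[-133.7   50.6]
(-165, 30) [515.54105579   5.34262432]
(-34, 30) [646.37133349  12.00884042]
```

Call:
{"op": "play_rows", "data": {
  "series": [
    [[0.018,0.03,0,0,0,-1.2,1],[0.018,0.03,0,0,0,-1.2,1],[0.018,0.03,0,0,0,-1.2,1],[0.018,0.03,0,0,0,-1.2,1],[0.018,0.03,0,0,0,-1.2,1],[0.018,0.03,0,0,0,-1.2,1],[0.018,0.03,0,0,0,-1.2,1],[0.018,0.03,0,0,0,-1.2,1],[0.018,0.03,0,0,0,-1.2,1],[0.018,0.03,0,0,0,-1.2,1]]
  ]
}}

```text
time: 1.1
tool_pos: [0.3445, -0.3015, 0.1961]
tool_rot: [-0.0, 1.0, 0.028, -0.0]
contact_force: [0.5, -0.0, -0.2]
gripper_width: 1.0
grasp_force: 0.0
```

Call:
{"op": "play_rows", "data": {
  "series": [
    [[0.017,0.031,0,0,0,0,1],[0.017,0.031,0,0,0,0,1],[0.017,0.031,0,0,0,0,1],[0.017,0.031,0,0,0,0,1],[0.017,0.031,0,0,0,0,1],[0.017,0.031,0,0.1,-3,0,1],[0.017,0.031,0,0.1,-3,0,1],[0.017,0.031,0,0.2,-3,0,1],[0.017,0.031,0,0.2,-3,0,1],[0.017,0.031,-0.01,0.2,-3,0,1]]
  ]
}}

```text
time: 2.1
tool_pos: [0.5155, 0.0082, 0.1881]
tool_rot: [-0.003, 0.991, 0.028, 0.133]
contact_force: [1.2, -0.2, -0.2]
gripper_width: 1.0
grasp_force: 0.0
```

```bash
cat >> h.py <<'E'
def rep(s):
    from scipy.spatial.transform import Rotation as Ro
    th=np.radians(2.92);R=np.array([[np.cos(th),-np.sin(th)],[np.sin(th),np.cos(th)]])
    w,x,y,z=s["tool_rot"];M=Ro.from_quat([x,y,z,w]).as_matrix()
    Md=np.block([[R,np.zeros((2,1))],[np.zeros((1,2)),np.eye(1)]]).T@M
    p=s["tool_pos"]*1e3
    print("t",s["time"],"dockTCP",(R.T@(p[:2]-[681.9,-16.2])).round(1),p[2].round(1),"axesY",Md[:,1].round(3),"Z",Md[:,2].round(3),"F",np.r_[R.T@s["contact_force"][:2],s["contact_force"][2]].round(1),"w",s["gripper_width"])
E
python3 - <<'E'
from plant import manip
from h import *
rep(manip.state())
c=manip.grab_frame("wrist");cv2.imwrite("pics/w1.png",c["frame"])
E
```

```text
t 2.1 dockTCP [-165.    32.8] 188.1 axesY [ 0.005 -1.     0.001] Z [ 0.264  0.    -0.965] F [ 1.2 -0.2 -0.2] w 0.9998235979689382
```

View pics/w1.png

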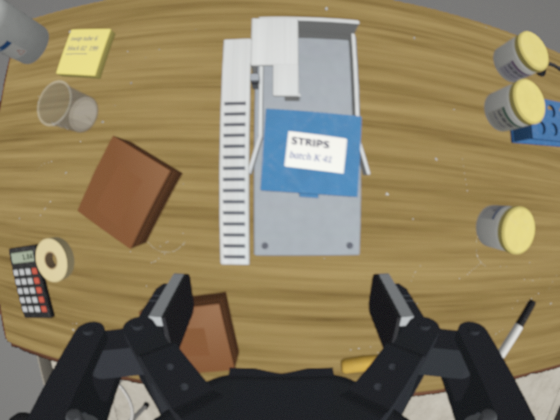

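```bash
cat >> h.py <<'E'
def fe2w(c,u,v,z):
    a=np.array([u-c["mtx"][0,2],v-c["mtx"][1,2]]);r=np.hypot(*a);th=r/c["mtx"][0,0]
    ray=c["R"].T@np.r_[a/r*np.sin(th),np.cos(th)];o=-c["R"].T@c["t"];return o+ray*(z-o[2])/ray[2]
def todock(w):
    th=np.radians(2.92);R=np.array([[np.cos(th),-np.sin(th)],[np.sin(th),np.cos(th)]])
    return (R.T@(np.asarray(w)[:2]*1e3-[681.9,-16.2])).round(1)
E
python3 - <<'E'
from plant import manip
from h import *
c=manip.grab_frame("wrist")
print(-c["R"].T@c["t"],c["R"].round(2).tolist())
for D,p in [((-205,63,6),(255.5,255)),((-205,-63,6),(359.5,254)),((-210,98,34),(220,264.5)),((-210,66,34),(249,264.5)),((48,98,34),(223.5,39)),((48,66,34),(250,39)),((0,0,54),(262,191)),((0,0,54),(359,195)),((0,0,54),(362,116)),((0,0,54),(266,109))]:
    print(D,todock(fe2w(c,*p,D[2]/1e3)))
E
```

```text
[0.54716482 0.01393047 0.3766177 ] [[0.06, -1.0, -0.0], [-1.0, -0.06, 0.06], [-0.06, -0.0, -1.0]]
(-205, 63, 6) [-205.3   66.8]
(-205, -63, 6) [-203.7  -55.4]
(-210, 98, 34) [-211.3  103.5]
(-210, 66, 34) [-210.5   71.6]
(48, 98, 34) [ 43.9 105.2]
(48, 66, 34) [42.5 74.7]
(0, 0, 54) [-131.5   56.7]
(0, 0, 54) [-134.2  -41. ]
(0, 0, 54) [-52.6 -44.5]
(0, 0, 54) [-48.2  53.8]
```

Call:
{"op": "play_rows", "data": {
  "series": [
    [[0,0,-0.02,0,0,0,1],[0,0,-0.02,0,0,0,1],[0,0,-0.02,0,0,0,1],[0,0,-0.02,0,0,0,1],[0,0,-0.02,0,0,0,1],[0,0,-0.02,0,0,0,1],[0,0,-0.01,0,0,0,1],[0,0,0,0,0,0,1]]
  ]
}}

```text
time: 3.0
tool_pos: [0.5126, 0.0068, 0.0545]
tool_rot: [-0.004, 0.991, 0.028, 0.129]
contact_force: [-0.9, 0.1, 0.4]
gripper_width: 1.001
grasp_force: 0.0
```

```bash
python3 - <<'E'
from plant import manip
from h import *
rep(manip.state())
a=manip.grab_frame("wrist")["frame"];b=manip.grab_frame("scene")["frame"][120:300,170:410]
cv2.imwrite("pics/w2.png",a)
cv2.imwrite("pics/s2.png",cv2.resize(b,None,fx=3,fy=3,interpolation=cv2.INTER_CUBIC))
E
```

```text
t 3.0 dockTCP [-167.9   31.6] 54.5 axesY [ 0.005 -1.     0.   ] Z [ 0.255  0.001 -0.967] F [-0.9  0.1  0.4] w 1.0010704668372123
```

View pics/w2.png

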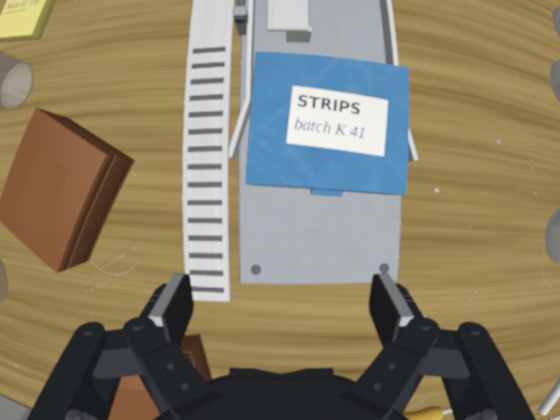

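View pics/s2.png

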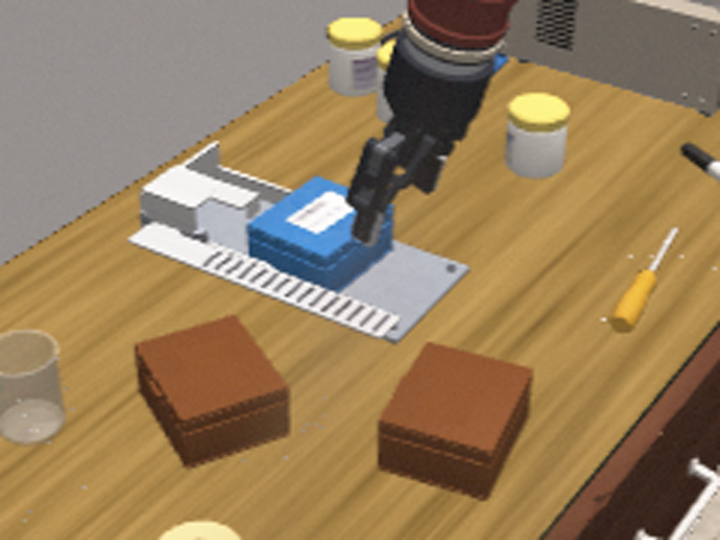

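```bash
python3 - <<'E'
from plant import manip
from h import *
import pickle
s=pickle.load(open("f0.pkl","rb"))["scene"]
for z in(.055,.062,.067,.075):
  print(z,[todock(px2w(s,170+u/3-.3,120+v/3-.3,z)) for u,v in((355,235),(366,243),(378,236),(418,190),(432,195))])
c=manip.grab_frame("wrist");print(c["mtx"][0],todock(-c["R"].T@c["t"]),(-c["R"].T@c["t"])[2])
for z in(.055,.067,.08,.1):
  print(z,[todock(fe2w(c,*p,z)) for p in((166,275),(180,275),(190,277),(370,277))])
print([todock(fe2w(c,*p,.006)) for p in((238,283),(398,283))],[todock(fe2w(c,*p,.034)) for p in((182,300),(230,300))])
E
```

```text
0.055 [array([-131.8,   10.2]), array([-146.1,   15.5]), array([-149.,    1.]), array([-140.3,  -81. ]), array([-154.9,  -80.4])]
0.062 [array([-137.4,   19.2]), array([-151.5,   24.4]), array([-154.4,   10.1]), array([-145.8,  -71.1]), array([-160.3,  -70.5])]
0.067 [array([-141.4,   25.6]), array([-155.4,   30.7]), array([-158.3,   16.5]), array([-149.8,  -64. ]), array([-164.1,  -63.4])]
0.075 [array([-147.8,   35.8]), array([-161.6,   40.9]), array([-164.5,   26.9]), array([-156.1,  -52.6]), array([-170.2,  -52.1])]
[325.1922621    0.         280.78006663] [-132.7   32.2] 0.24951077109275893
0.055 [array([-185.4,  105.3]), array([-184.9,   95.7]), array([-185.9,   89. ]), array([-185.2,  -24.7])]
0.067 [array([-182.1,  100.8]), array([-181.7,   91.7]), array([-182.7,   85.5]), array([-182. ,  -21.2])]
0.08 [array([-178.6,   95.9]), array([-178.2,   87.5]), array([-179.1,   81.7]), array([-178.5,  -17.4])]
0.1 [array([-173.2,   88.4]), array([-172.8,   81. ]), array([-173.6,   75.8]), array([-173.1,  -11.6])]
[array([-202.9,   64.7]), array([-204.4,  -63.5])] [array([-209.2,  102.2]), array([-207.5,   66.9])]
```

Call:
{"op": "play_rows", "data": {
  "series": [
    [[0,0,-0.005,0,0,0,1],[0,0,-0.005,0,0,0,1],[0,0,0,0,0,0,1],[0,0,0,0,0,0,1]]
  ]
}}

```text
time: 3.55
tool_pos: [0.514, 0.007, 0.0464]
tool_rot: [-0.003, 0.991, 0.028, 0.13]
contact_force: [0.3, 0.1, 0.2]
gripper_width: 0.998
grasp_force: 0.0
```

```bash
python3 - <<'E'
from plant import manip
from h import *
rep(manip.state())
for n in("scene","top"):
  b=manip.grab_frame(n); print(n)
  T=dict(platefrontL=(-205,63,6),barfront=(-210,82,34),tip25=(-170,82,65),tip_hi=(-180,82,100))
  th=np.radians(2.92);R=np.array([[np.cos(th),-np.sin(th)],[np.sin(th),np.cos(th)]])
  f=b["frame"].copy()
  for k,D in T.items():
    q=w2px(b,np.r_[R@D[:2]+[681.9,-16.2],D[2]]/1e3);print(k,q.round(1))
  cx,cy=(290,215) if n=="scene" else (290,225)
  f=cv2.resize(f[cy-55:cy+55,cx-60:cx+60],None,fx=3.3,fy=5,interpolation=cv2.INTER_CUBIC)
  (L:=globals().setdefault("LL",[])).append(f)
cv2.imwrite("pics/c3.png",np.hstack(LL));print(LL[0].shape)
E
```

```text
t 3.55 dockTCP [-166.5   31.8] 46.4 axesY [ 0.005 -1.     0.001] Z [ 0.259  0.001 -0.966] F [0.3 0.1 0.2] w 0.997689304668566
scene
platefrontL [301.7 233.7]
barfront [299.6 229.2]
tip25 [285.5 213.3]
tip_hi [289.2 202.4]
top
platefrontL [278.2 248.3]
barfront [271.1 250. ]
tip25 [270.5 234.3]
tip_hi [270.3 237.3]
(550, 396, 3)
```

View pics/c3.png

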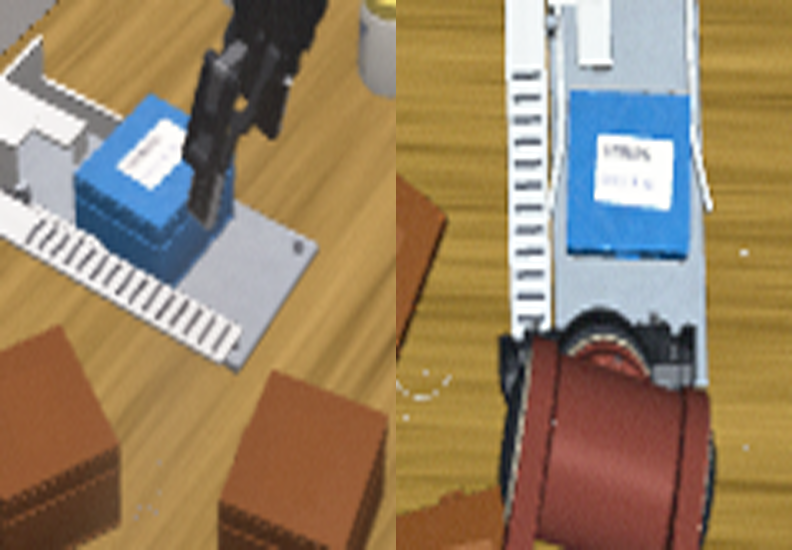

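Call:
{"op": "play_rows", "data": {
  "series": [
    [[0,0,-0.006,0,0,0,1],[0,0,-0.006,0,0,0,1],[0,0,0,0,0,0,1],[0,0,0,0,0,0,1]]
  ]
}}

```text
time: 4.05
tool_pos: [0.5138, 0.007, 0.034]
tool_rot: [-0.003, 0.991, 0.028, 0.13]
contact_force: [-0.1, -0.3, -0.6]
gripper_width: 1.001
grasp_force: 0.0
```

Call:
{"op": "play_rows", "data": {
  "series": [
    [[0,0,-0.003,0,0,0,1],[0,0,-0.003,0,0,0,1],[0,0,0,0,0,0,1],[0,0,0,0,0,0,1]]
  ]
}}

```text
time: 4.45
tool_pos: [0.5141, 0.007, 0.0285]
tool_rot: [-0.003, 0.991, 0.028, 0.131]
contact_force: [0.2, -0.6, 0.4]
gripper_width: 1.0
grasp_force: 0.0
```

Call:
{"op": "play_rows", "data": {
  "series": [
    [[0,0,-0.003,0,0,0,1],[0,0,-0.003,0,0,0,1],[0,0,0,0,0,0,1]]
  ]
}}

```text
time: 4.75
tool_pos: [0.5137, 0.0071, 0.0219]
tool_rot: [-0.003, 0.991, 0.028, 0.13]
contact_force: [0.3, -1.1, 0.2]
gripper_width: 1.0
grasp_force: 0.0
```

Call:
{"op": "play_rows", "data": {
  "series": [
    [[0,0,-0.003,0,0,0,1],[0,0,-0.003,0,0,0,1],[0,0,0,0,0,0,1]]
  ]
}}

```text
time: 5.05
tool_pos: [0.5137, 0.007, 0.0159]
tool_rot: [-0.003, 0.991, 0.028, 0.13]
contact_force: [-1.1, -0.5, -0.7]
gripper_width: 1.0
grasp_force: 0.0
```

```bash
python3 - <<'E'
from plant import manip
from h import *
rep(manip.state())
b=manip.grab_frame("scene")["frame"][160:270,230:350]
w=manip.grab_frame("wrist")["frame"][150:400,110:330]
cv2.imwrite("pics/c4.png",np.hstack([cv2.resize(b,(420,385),interpolation=cv2.INTER_CUBIC),cv2.resize(w,(339,385))]))
E
```

```text
t 5.05 dockTCP [-166.8   31.8] 15.9 axesY [ 0.005 -1.     0.   ] Z [ 0.258  0.001 -0.966] F [-1.2 -0.4 -0.7] w 0.999713422161439
```

View pics/c4.png

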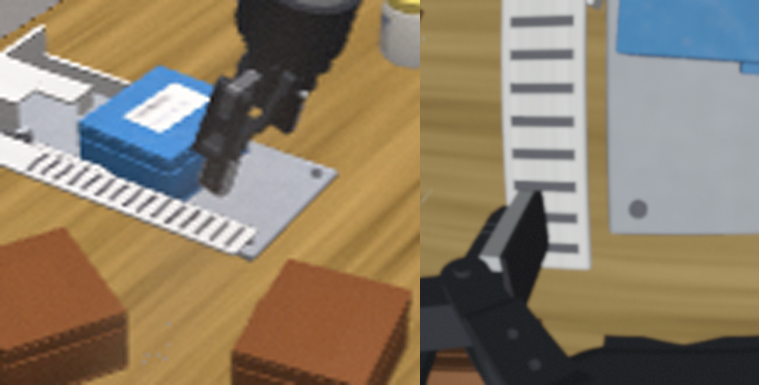

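```bash
python3 - <<'E'
from plant import manip
from h import *
c=manip.grab_frame("wrist");s=manip.grab_frame("scene")
print("TCP state");rep(manip.state())
for p in((172,274),(192,274)):
  for q in((289,212),(292,215),(296,211)):
    P=[fe2w(c,*p,z) for z in(.0,.1)];Q=[px2w(s,*q,z) for z in(.0,.1)]
    A=np.c_[P[1]-P[0],-(Q[1]-Q[0])];k,*_=np.linalg.lstsq(A,Q[0]-P[0],rcond=None)
    a=P[0]+A[:,0]*k[0];b=Q[0]-A[:,1]*k[1];print(p,q,todock(a),a[2].round(4),"gap",np.linalg.norm(a-b).round(4))
for lab,X in(("TCP",manip.state()["tool_pos"]),):
  print(w2px(s,X))
  cc=c["R"]@X+c["t"];print("wrist px",c["mtx"][:2,2]+cc[:2]/np.hypot(*cc[:2])*np.arctan2(np.hypot(*cc[:2]),cc[2])*c["mtx"][0,0],cc)
E
```

```text
TCP state
t 5.25 dockTCP [-166.2   31.7] 16.7 axesY [ 0.005 -1.     0.001] Z [ 0.259  0.001 -0.966] F [-0.3  0.  -0.3] w 1.001210379225993
(172, 274) (289, 212) [-170.4   82.1] 0.0688 gap 0.008
(172, 274) (292, 215) [-172.3   84.5] 0.062 gap 0.0149
(172, 274) (296, 211) [-169.9   81.4] 0.0707 gap 0.0246
(192, 274) (289, 212) [-171.2   73.7] 0.0642 gap 0.0028
(192, 274) (292, 215) [-173.2   75.8] 0.0569 gap 0.0096
(192, 274) (296, 211) [-170.9   73.3] 0.0655 gap 0.0197
[294.96062417 218.74744032]
wrist px [281.5554779  247.78046704] [0.00046364 0.02082983 0.19369567]
```

Call:
{"op": "play_rows", "data": {
  "series": [
    [[0,0,0,0.1,-2.5,0,1],[0,0,0,0.1,-2.5,0,1],[0,0,0,0.1,-2.5,0,1],[0,0,0,0.1,-2.5,0,1],[0,0,-0.004,0,0,0,1],[0,0,-0.004,0,0,0,1],[0,0,-0.004,0,0,0,1],[0,0,-0.003,0,0,0,1],[0,0,0,0,0,0,1]]
  ]
}}

```text
time: 6.15
tool_pos: [0.514, 0.007, 0.0009]
tool_rot: [-0.004, 0.976, 0.028, 0.216]
contact_force: [0.3, -0.3, -0.4]
gripper_width: 1.002
grasp_force: 0.0
```

Call:
{"op": "play_rows", "data": {
  "series": [
    [[0,0,-0.003,0,0,0,1],[0,0,0,0,0,0,1]]
  ]
}}

```text
time: 6.35
tool_pos: [0.514, 0.007, -0.0018]
tool_rot: [-0.004, 0.976, 0.028, 0.216]
contact_force: [-0.3, -0.2, 0.2]
gripper_width: 0.998
grasp_force: 0.0
```

Call:
{"op": "play_rows", "data": {
  "series": [
    [[0,0,-0.003,0,0,0,1],[0,0,0,0,0,0,1]]
  ]
}}

```text
time: 6.55
tool_pos: [0.5139, 0.007, -0.0048]
tool_rot: [-0.004, 0.976, 0.028, 0.216]
contact_force: [0.1, 0.8, -0.0]
gripper_width: 1.002
grasp_force: 0.0
```

Call:
{"op": "play_rows", "data": {
  "series": [
    [[0,0,-0.003,0,0,0,1],[0,0,0,0,0,0,1]]
  ]
}}

```text
time: 6.75
tool_pos: [0.5146, 0.007, -0.0071]
tool_rot: [-0.004, 0.976, 0.027, 0.217]
contact_force: [-1.2, 0.3, 3.2]
gripper_width: 0.996
grasp_force: 1.4
```

Call:
{"op": "play_rows", "data": {
  "series": [
    [[0,0,-0.003,0,0,0,1],[0,0,0,0,0,0,1]]
  ]
}}

```text
time: 6.95
tool_pos: [0.5147, 0.0069, -0.0101]
tool_rot: [-0.004, 0.976, 0.027, 0.217]
contact_force: [-1.3, 1.2, 3.7]
gripper_width: 1.001
grasp_force: 2.0
```

```bash
python3 - <<'E'
from plant import manip
from h import *
rep(manip.state())
b=manip.grab_frame("scene")["frame"][160:270,230:350]
w=manip.grab_frame("wrist")["frame"][100:400,110:330]
cv2.imwrite("pics/c5.png",np.hstack([cv2.resize(b,(420,385),interpolation=cv2.INTER_CUBIC),cv2.resize(w,(282,385))]))
E
```

```text
t 6.95 dockTCP [-165.8   31.6] -10.1 axesY [ 0.004 -1.     0.003] Z [ 0.424 -0.001 -0.906] F [-1.2  1.3  3.7] w 1.0013020382268691
```

View pics/c5.png

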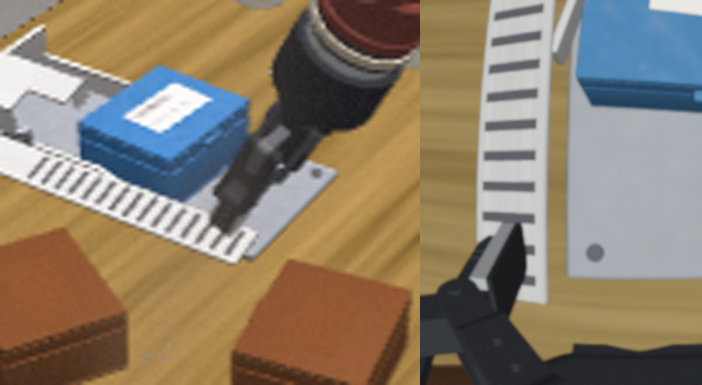

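Call:
{"op": "play_rows", "data": {
  "series": [
    [[0,0,-0.003,0,0,0,1],[0,0,0,0,0,0,1]]
  ]
}}

```text
time: 7.25
tool_pos: [0.5148, 0.0067, -0.0129]
tool_rot: [-0.004, 0.976, 0.027, 0.217]
contact_force: [-0.9, -0.1, 5.4]
gripper_width: 0.996
grasp_force: 2.4
```

Call:
{"op": "play_rows", "data": {
  "series": [
    [[0,0,-0.002,0,0,0,1],[0,0,0,0,0,0,1]]
  ]
}}

```text
time: 7.45
tool_pos: [0.5153, 0.0067, -0.0141]
tool_rot: [-0.004, 0.976, 0.028, 0.218]
contact_force: [-4.1, -0.1, 10.4]
gripper_width: 1.0
grasp_force: 4.5
```

Call:
{"op": "play_rows", "data": {
  "series": [
    [[0,0,-0.002,0,0,0,1],[0,0,0,0,0,0,1]]
  ]
}}

```text
time: 7.65
tool_pos: [0.5161, 0.0073, -0.015]
tool_rot: [-0.005, 0.975, 0.027, 0.218]
contact_force: [-6.9, 3.3, 15.8]
gripper_width: 1.003
grasp_force: 7.5
```

Call:
{"op": "play_rows", "data": {
  "series": [
    [[0.004,0.0002,0.0005,0,0,0,1],[0.004,0.0002,0.0005,0,0,0,1],[0.004,0.0002,0,0,0,0,1],[0.004,0.0002,0,0,0,0,1],[0.004,0.0002,0,0,0,0,1]]
  ]
}}

```text
time: 8.15
tool_pos: [0.5333, 0.0098, -0.0163]
tool_rot: [-0.006, 0.976, 0.028, 0.215]
contact_force: [-12.9, 8.2, 16.4]
gripper_width: 0.997
grasp_force: 8.9
```

```bash
cat >> h.py <<'E'
def look():
    import pickle
    from plant import manip
    rep(manip.state())
    f0=pickle.load(open("f0.pkl","rb"))
    s=manip.grab_frame("scene");t=manip.grab_frame("top")
    d=cv2.absdiff(s["frame"],f0["scene"]["frame"]).max(2)
    # flap region in scene: crop scc (130..330,120..210)/5+(190,150)
    print("flap diff px",(d[172:194,214:236]>25).sum(),(d[180:190,236:252]>25).sum())
    hsv=cv2.cvtColor(t["frame"],cv2.COLOR_BGR2HSV);m=cv2.inRange(hsv,(95,120,60),(120,255,255));m[:,:260]=0;m[:,340:]=0
    cs=max(cv2.findContours(m,0,2)[0],key=cv2.contourArea);x,y,w,h=cv2.boundingRect(cs)
    print("box",(x,y,w,h),"front",todock(px2w(t,x+w/2,y-.5,.054)),"back",todock(px2w(t,x+w/2,y+h-.5,.054)))
E
python3 -c "from h import *;look()"
```

```text
t 8.15 dockTCP [-147.1   33.6] -16.3 axesY [ 0.006 -1.    -0.   ] Z [ 0.42   0.003 -0.907] F [-12.5   8.9  16.4] w 0.9968149699417528
flap diff px 191 64
box (282, 188, 38, 34) front [-46.4  -2.7] back [-137.6    0.3]
```

Call:
{"op": "play_rows", "data": {
  "series": [
    [[0.004,0.0002,0.001,0,0,0,1],[0.004,0.0002,0.001,0,0,0,1],[0.004,0.0002,0,0,0,0,1],[0.004,0.0002,0,0,0,0,1],[0.004,0.0002,0,0,0,0,1]]
  ]
}}

```text
time: 8.75
tool_pos: [0.5527, 0.0102, -0.0152]
tool_rot: [-0.006, 0.976, 0.028, 0.215]
contact_force: [-7.9, 4.1, 9.6]
gripper_width: 0.995
grasp_force: 5.3
```

```bash
python3 -c "from h import *;look()"
```

```text
t 8.75 dockTCP [-127.6   33. ] -15.2 axesY [ 0.006 -1.     0.001] Z [ 0.42   0.001 -0.908] F [-7.7  4.5  9.6] w 0.9954272543212864
flap diff px 193 65
box (282, 188, 38, 34) front [-46.4  -2.7] back [-137.6    0.3]
```

Call:
{"op": "play_rows", "data": {
  "series": [
    [[0.004,0.0002,0,0,0,0,1],[0.004,0.0002,0,0,0,0,1],[0.004,0.0002,0,0,0,0,1],[0.004,0.0002,0,0,0,0,1],[0.004,0.0002,0,0,0,0,1],[0.004,0.0002,0,0,0,0,1],[0.004,0.0002,0,0,0,0,1],[0.004,0.0002,0,0,0,0,1]]
  ]
}}

```text
time: 9.65
tool_pos: [0.5838, 0.0119, -0.0155]
tool_rot: [-0.006, 0.977, 0.028, 0.214]
contact_force: [-15.8, 2.6, 14.4]
gripper_width: 1.001
grasp_force: 9.7
```

```bash
python3 -c "from h import *;look()"
```

```text
t 9.65 dockTCP [-96.6  33. ] -15.5 axesY [ 0.006 -1.     0.001] Z [ 0.417  0.002 -0.909] F [-15.7   3.5  14.4] w 1.0007444866008388
flap diff px 193 64
box (281, 179, 38, 34) front [-21.9  -0.8] back [-113.5    2.2]
```

Call:
{"op": "play_rows", "data": {
  "series": [
    [[0.004,0.0002,0.0005,0,0,0,1],[0.004,0.0002,0,0,0,0,1],[0.004,0.0002,0,0,0,0,1],[0.004,0.0002,0,0,0,0,1],[0.004,0.0002,0,0,0,0,1]]
  ]
}}

```text
time: 10.25
tool_pos: [0.6038, 0.013, -0.0153]
tool_rot: [-0.006, 0.976, 0.028, 0.214]
contact_force: [-11.0, 4.0, 10.7]
gripper_width: 0.999
grasp_force: 7.2
```

Call:
{"op": "play_rows", "data": {
  "series": [
    [[0.004,0.0002,0,0,0,0,1],[0.004,0.0002,0,0,0,0,1],[0.004,0.0002,0,0,0,0,1],[0.004,0.0002,0,0,0,0,1],[0.004,0.0002,0,0,0,0,1]]
  ]
}}

```text
time: 10.75
tool_pos: [0.6238, 0.0141, -0.0153]
tool_rot: [-0.006, 0.976, 0.028, 0.214]
contact_force: [-9.9, 4.2, 9.7]
gripper_width: 0.998
grasp_force: 7.0
```

```bash
python3 -c "from h import *;look()"
```

```text
t 10.75 dockTCP [-56.5  33.2] -15.3 axesY [ 0.006 -1.     0.001] Z [ 0.418  0.002 -0.909] F [-9.7  4.7  9.7] w 0.9978423476211903
flap diff px 192 78
box (281, 164, 38, 35) front [19.  -2.2] back [-76.    0.9]
```

Call:
{"op": "play_rows", "data": {
  "series": [
    [[0.004,0.0002,0,0,0,0,1],[0.004,0.0002,0,0,0,0,1],[0.004,0.0002,0,0,0,0,1],[0.004,0.0002,0,0,0,0,1],[0.004,0.0002,0,0,0,0,1]]
  ]
}}

```text
time: 11.35
tool_pos: [0.6439, 0.015, -0.0151]
tool_rot: [-0.006, 0.976, 0.028, 0.214]
contact_force: [-10.5, 5.6, 10.9]
gripper_width: 1.001
grasp_force: 7.1
```

Call:
{"op": "play_rows", "data": {
  "series": [
    [[0.003,0.0002,0,0,0,0,1],[0.003,0.0001,0,0,0,0,1],[0.003,0.0001,0,0,0,0,1],[0.003,0.0001,0,0,0,0,1]]
  ]
}}

```text
time: 11.75
tool_pos: [0.6559, 0.0156, -0.0151]
tool_rot: [-0.006, 0.976, 0.028, 0.214]
contact_force: [-10.9, 4.3, 10.5]
gripper_width: 1.003
grasp_force: 7.3
```

```bash
python3 -c "from h import *;look()"
```

```text
t 11.75 dockTCP [-24.4  33.1] -15.1 axesY [ 0.006 -1.     0.001] Z [ 0.418  0.002 -0.908] F [-10.7   4.9  10.5] w 1.0026394906257552
flap diff px 193 87
box (281, 153, 37, 34) front [49.1 -1.8] back [-43.6   1.2]
```

Call:
{"op": "play_rows", "data": {
  "series": [
    [[0.002,0.0001,0,0,0,0,1],[0.002,0.0001,0,0,0,0,1],[0.002,0.0001,0,0,0,0,1],[0.002,0.0001,0,0,0,0,1]]
  ]
}}

```text
time: 12.25
tool_pos: [0.6639, 0.016, -0.015]
tool_rot: [-0.006, 0.976, 0.028, 0.214]
contact_force: [-10.7, 4.7, 10.4]
gripper_width: 1.002
grasp_force: 7.1
```

Call:
{"op": "play_rows", "data": {
  "series": [
    [[0.0015,0.0001,0,0,0,0,1],[0.0015,0.0001,0,0,0,0,1]]
  ]
}}

```text
time: 12.45
tool_pos: [0.667, 0.0161, -0.015]
tool_rot: [-0.006, 0.976, 0.028, 0.214]
contact_force: [-9.1, 4.5, 10.2]
gripper_width: 1.002
grasp_force: 7.0
```

Call:
{"op": "play_rows", "data": {
  "series": [
    [[0.0015,0.0001,0,0,0,0,1],[0.0015,0.0001,0,0,0,0,1]]
  ]
}}

```text
time: 12.65
tool_pos: [0.669, 0.0164, -0.0153]
tool_rot: [-0.006, 0.977, 0.028, 0.213]
contact_force: [-22.8, 3.6, 20.7]
gripper_width: 1.001
grasp_force: 14.1
```

Call:
{"op": "play_rows", "data": {
  "series": [
    [[0.0015,0.0001,0,0,0,0,1],[0.0015,0.0001,0,0,0,0,1]]
  ]
}}

```text
time: 12.85
tool_pos: [0.6693, 0.0165, -0.0157]
tool_rot: [-0.006, 0.977, 0.027, 0.209]
contact_force: [-45.4, 1.4, 39.6]
gripper_width: 1.0
grasp_force: 25.1
```

```bash
python3 -c "from h import *;look()"
```

```text
t 12.85 dockTCP [-10.9  33.3] -15.7 axesY [ 0.005 -1.    -0.   ] Z [ 0.41   0.003 -0.912] F [-45.3   3.7  39.6] w 1.0004944393468465
flap diff px 202 116
box (287, 148, 31, 34) front [ 62.7 -10.3] back [-30.2  -7.3]
```

Call:
{"op": "play_rows", "data": {
  "series": [
    [[-0.002,-0.0001,0,0,0,0,1],[-0.002,-0.0001,0,0,0,0,1],[-0.003,-0.0002,0,0,0,0,1],[-0.004,-0.0002,0,0,0,0,1],[0,0,0,0,0,0,1]]
  ]
}}

```text
time: 13.45
tool_pos: [0.6657, 0.0148, -0.0123]
tool_rot: [-0.005, 0.975, 0.027, 0.218]
contact_force: [2.6, 4.8, 4.4]
gripper_width: 0.994
grasp_force: 2.7
```

```bash
python3 -c "
from h import *;look()
from plant import manip
t=manip.grab_frame('top');print(t['frame'][140:160,290:316:5].mean(1).round().tolist())
print(t['frame'][143:156,305].tolist())
th=np.radians(2.92);R=np.array([[np.cos(th),-np.sin(th)],[np.sin(th),np.cos(th)]])
for D in((62,-10,54),(62,-10,52),(-27,-10,54)):print(D,w2px(t,np.r_[R@D[:2]+[681.9,-16.2],D[2]]/1e3))"
```

```text
t 13.45 dockTCP [-14.6  31.8] -12.3 axesY [ 0.004 -1.     0.003] Z [ 0.427 -0.001 -0.904] F [2.8 4.7 4.4] w 0.9942277065476683
flap diff px 179 106
box (288, 148, 30, 34) front [ 62.6 -11.7] back [-30.3  -8.6]
[[61.0, 132.0, 164.0], [54.0, 126.0, 156.0], [65.0, 138.0, 170.0], [70.0, 146.0, 178.0], [65.0, 140.0, 174.0], [57.0, 134.0, 168.0], [105.0, 156.0, 179.0], [255.0, 255.0, 254.0], [223.0, 188.0, 152.0], [216.0, 145.0, 67.0], [220.0, 147.0, 66.0], [220.0, 147.0, 66.0], [220.0, 147.0, 66.0], [219.0, 144.0, 62.0], [220.0, 146.0, 65.0], [219.0, 145.0, 60.0], [219.0, 141.0, 54.0], [242.0, 221.0, 186.0], [249.0, 237.0, 223.0], [229.0, 217.0, 204.0]]
[[70, 148, 177], [61, 136, 171], [61, 137, 171], [97, 133, 151], [255, 255, 255], [208, 157, 111], [220, 148, 66], [221, 150, 70], [218, 146, 68], [223, 153, 74], [220, 147, 65], [222, 151, 72], [219, 146, 59]]
(62, -10, 54) [302.38550003 147.74726702]
(62, -10, 52) [302.35427133 147.91785423]
(-27, -10, 54) [303.48241096 180.28097232]
```

Call:
{"op": "play_rows", "data": {
  "series": [
    [[-0.003,0,0.005,0,0,0,1],[-0.004,0,0.008,0,0,0,1],[-0.006,0,0.012,0,0,0,1],[-0.008,0,0.015,0,0,0,1],[-0.01,0,0.02,0,0,0,1],[-0.015,0,0.03,0,0,0,1],[-0.015,0,0.03,0,0,0,1],[-0.02,0,0.02,0,0,0,1],[-0.03,0,0,0,0,0,1],[-0.03,0,0,0,0,0,1]]
  ]
}}

```text
time: 14.6
tool_pos: [0.5211, 0.014, 0.1256]
tool_rot: [-0.004, 0.976, 0.028, 0.215]
contact_force: [0.5, -0.4, 0.8]
gripper_width: 0.998
grasp_force: 0.0
```

Call:
{"op": "play_rows", "data": {
  "series": [
    [[-0.03,0,0,0,0,0,1],[-0.03,0,0,0,0,0,1],[-0.03,-0.02,0,0,0,0,1],[0,0,0,0,0,0,1],[0,0,0,0,0,0,1]]
  ]
}}

```text
time: 15.1
tool_pos: [0.4323, -0.0062, 0.1254]
tool_rot: [-0.004, 0.976, 0.027, 0.216]
contact_force: [0.6, -0.1, 0.1]
gripper_width: 1.0
grasp_force: 0.0
```

```bash
python3 -c "
from h import *;look()
import pickle
from plant import manip
f0=pickle.load(open('f0.pkl','rb'))
t=manip.grab_frame('top')['frame'];d=cv2.absdiff(t,f0['top']['frame']).max(2)>40
print('jar,beaker,tape diffs',d[215:250,385:413].sum(),d[168:196,174:204].sum(),d[243:272,160:187].sum())
print('bar diff',d[155:250,262:276].sum(), t[143:156,305].tolist())"
```

```text
t 15.1 dockTCP [-248.7   22.7] 125.4 axesY [ 0.003 -1.     0.004] Z [ 0.423 -0.003 -0.906] F [ 0.6 -0.1  0.1] w 0.9995090518624267
flap diff px 23 48
box (294, 148, 24, 34) front [ 62.4 -19.8] back [-30.5 -16.6]
jar,beaker,tape diffs 0 0 0
bar diff 0 [[69, 144, 173], [55, 131, 161], [55, 130, 160], [94, 129, 144], [255, 255, 251], [202, 153, 105], [214, 141, 65], [212, 142, 67], [215, 145, 68], [215, 143, 63], [218, 146, 68], [212, 141, 64], [212, 140, 57]]
```

```bash
python3 -c "
from h import *
import pickle
from plant import manip
f0=pickle.load(open('f0.pkl','rb'))['scene']['frame'];s=manip.grab_frame('scene')['frame']
d=cv2.absdiff(s,f0).max(2)>25
for r in range(168,196):print(r,''.join('#' if v else '.' for v in d[r,210:262]))
print(s[186:192,236:252:3].tolist())"
```

```text
168 ..............................##....................
169 .............................#######................
170 ............................############............
171 ..........................#################.........
172 .........................####################.......
173 .......................#########################....
174 ......................##############################
175 .....................###############################
176 ......................#############.################
177 .........................#############.#############
178 ...........................##############.##########
179 ..............................######################
180 .................................###################
181 ....................................################
182 .......................................#############
183 ..........................................##########
184 .............................................#######
185 ..............................................######
186 .............................##...............######
187 .............
[... 391 characters left out ...]
....................###########################
195 .........................###########################
[[[243, 244, 246], [173, 132, 92], [170, 172, 174], [239, 240, 242], [238, 239, 241], [239, 239, 242]], [[235, 236, 239], [216, 148, 79], [172, 129, 87], [179, 179, 183], [239, 240, 242], [237, 238, 240]], [[139, 127, 120], [216, 150, 85], [216, 147, 77], [174, 130, 88], [184, 185, 189], [174, 176, 179]], [[216, 147, 81], [218, 149, 81], [215, 147, 78], [218, 149, 80], [167, 122, 82], [107, 88, 68]], [[158, 108, 58], [217, 148, 77], [218, 151, 81], [218, 148, 79], [160, 111, 59], [111, 81, 55]], [[135, 93, 48], [157, 107, 56], [217, 147, 75], [215, 145, 78], [134, 92, 49], [113, 84, 57]]]
```

The flap's outline hasn't changed from the first picture. The only differences are the box behind and below it, so the flap is fully shut.

```bash
python3 -c "
from plant import manip
print(manip.job_done())"
```

```text
the job is handed in; nothing more can be done
None
```

The job is handed in at about 15 s: the blue box is home against the end stop, the flap is shut behind it, and the jar, beaker and tape roll look unmoved in the top camera. At the stop the wrist read about 60 N (limit 120 N).

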